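Recharge the wax bath

TASK

The wax bath needs refilling: take its lid off and lay it flat, handle up, in the middle of the drip tray. Then tip all four wax plugs out of the steel beaker into the open well, and stand the empty beaker upright on the middle of its cork mat again. Set the lid and the beaker down gently, without dropping or pressing them, and leave the bottle, slide box and jar where they are.

Things in the scene. Friction and masses are not known exactly. Their poses are not given: they have to be found in the camera images.
- well_mouth (a point): Centre of the well's mouth in the white wax bath, level with the bath's flat top. The bath is a fixed box 220 (x) x 240 (y) x 150 mm high; the well is square, 106 x 106 mm, 100 mm deep, with sides along this point's x and y; z is up. At the start the lid covers it.
- lid_handle (a point): Centre of the black bar handle on the lid. Lid: steel, about 0.35 kg, 132 x 132 x 6 mm plate with a 94 mm square locating lip 8 mm deep beneath, which hangs in the well with 6 mm play all round. The bar is 90 mm long along the point's y, 14 mm wide (x) and 14 mm high; its centre lies 32 mm above the plate's upper face and 46 mm above the underside of the lip; posts stand at its two ends (45 to 35 mm from the centre). z is the lid's up axis. The plate rests on the bath's top.
- tray: Fixed grey drip tray, 190 x 190 mm (sides along its x, y) with a 4 mm wide rim 14 mm high; origin at the centre of its underside, on the bench. Inner floor 4 mm above the origin. It lies to one side of the bath, the mat to the other; the sides change.
- mat_top (a point): Centre of the upper face of the beaker's place: a fixed round cork mat, 120 mm across, 6 mm thick, on the bench.
- beaker_mid (a point): Centre of the beaker, half-way up on its axis; z points to its mouth. Plain steel beaker, straight round wall, 64 mm outside diameter, 100 mm high, wall 3 mm, base 5 mm, about 0.22 kg empty. It starts upright on the mat with four wax plugs inside.
- beaker: The same beaker, origin at the centre of its underside.
- lid: The same lid, origin at the centre of the underside of its lip.
- mat: The same cork mat, origin at the centre of its underside.
- bottle: Bystander: amber bottle, 66 mm across, 150 mm high, beyond the bath to its left; origin at the centre of its underside.
- slidebox: Bystander: grey slide box, 85 x 100 x 34 mm, beyond the bath to its right; origin at the centre of its underside.
- jar: Bystander: glass jar with black cap, 70 mm across, 85 mm high, straight beyond the bath; origin at the centre of its underside.
- wax0_mid (a point): Centre of one of the four cream wax plugs: rounded discs 30 mm in diameter, 20 mm thick, about 13 g; at the start stacked in the beaker. They slide or roll out when the beaker is tipped well past level (wall sloping down at 20 to 35 degrees); a plug may lag a moment.
- wax1_mid (a point): Centre of another such wax plug.
- wax2_mid (a point): Centre of another such wax plug.
- wax3_mid (a point): Centre of another such wax plug.
Mind the look-alikes: they are no part of the job. Leave any red look-alike of the lid alone.

How it is judged:
On the way, in this order (a step that is already met when the one before it is completed fails the run):
1. the lid lies flat in the drip tray, released (horizontal distance between lid_handle and tray below 0.05 m and height (world z) of lid_handle below 0.06 m and angle between lid_handle's own z axis and vertical below 0.1 rad and linear speed of lid below 0.02 m/s and contact force between the fingers and lid below 0.1 N), for 0.2 s.
2. the beaker is tipped past level and all four wax plugs are in the well (z of wax0_mid in the frame of well_mouth between -0.11 and -0.01 m and x of wax0_mid in the frame of well_mouth between -0.053 and 0.053 m and y of wax0_mid in the frame of well_mouth between -0.053 and 0.053 m and z of wax1_mid in the frame of well_mouth between -0.11 and -0.01 m and x of wax1_mid in the frame of well_mouth between -0.053 and 0.053 m and y of wax1_mid in the frame of well_mouth between -0.053 and 0.053 m and z of wax2_mid in the frame of well_mouth between -0.11 and -0.01 m and x of wax2_mid in the frame of well_mouth between -0.053 and 0.053 m and y of wax2_mid in the frame of well_mouth between -0.053 and 0.053 m and z of wax3_mid in the frame of well_mouth between -0.11 and -0.01 m and x of wax3_mid in the frame of well_mouth between -0.053 and 0.053 m and y of wax3_mid in the frame of well_mouth between -0.053 and 0.053 m and angle between beaker's own z axis and vertical above 1.5 rad), for 0.1 s.
At the end, for the whole second after the job is handed in: All four wax plugs lie in the well; the lid lies flat (within 0.1 rad), handle up, in the drip tray with its centre within 50 mm of the tray's; the empty beaker stands upright (within 0.1 rad) on the cork mat, its axis within 30 mm of the mat's centre; both are released and at rest (all of step 1 and z of wax0_mid in the frame of well_mouth between -0.11 and -0.01 m and x of wax0_mid in the frame of well_mouth between -0.053 and 0.053 m and y of wax0_mid in the frame of well_mouth between -0.053 and 0.053 m and z of wax1_mid in the frame of well_mouth between -0.11 and -0.01 m and x of wax1_mid in the frame of well_mouth between -0.053 and 0.053 m and y of wax1_mid in the frame of well_mouth between -0.053 and 0.053 m and z of wax2_mid in the frame of well_mouth between -0.11 and -0.01 m and x of wax2_mid in the frame of well_mouth between -0.053 and 0.053 m and y of wax2_mid in the frame of well_mouth between -0.053 and 0.053 m and z of wax3_mid in the frame of well_mouth between -0.11 and -0.01 m and x of wax3_mid in the frame of well_mouth between -0.053 and 0.053 m and y of wax3_mid in the frame of well_mouth between -0.053 and 0.053 m and linear speed of beaker below 0.02 m/s and contact force between the fingers and beaker below 0.1 N and angle between beaker's own z axis and vertical below 0.1 rad and horizontal distance between beaker and mat_top below 0.03 m and height (world z) of beaker below 0.012 m); the robot touches nothing.
It fails at once if the amber bottle is shifted by more than 25 mm or tipped (distance of bottle from where it was at the start of the episode above 0.025 m or angle between bottle's own z axis and vertical above 0.3 rad).
It fails at once if the slide box is shifted by more than 25 mm or tipped (distance of slidebox from where it was at the start of the episode above 0.025 m or angle between slidebox's own z axis and vertical above 0.3 rad).
It fails at once if the glass jar is shifted by more than 25 mm or tipped (distance of jar from where it was at the start of the episode above 0.025 m or angle between jar's own z axis and vertical above 0.3 rad).
It fails at once if the lid lands on the drip tray with more than 60 N (dropped or pressed) (contact force between lid and tray above 60 N).
It fails at once if the beaker lands on its mat with more than 60 N (dropped or pressed) (contact force between beaker and mat above 60 N).
It also fails if it takes over 72 s, if anything falls off the work surface, if the arm or the gripper's body presses on something with over 40 N, if the wrist force passes 120 N, or if a joint passes its speed limit or range.

ROBOT

A 6-joint arm with a two-finger parallel gripper is mounted at the origin on the work surface. World frame = base frame: x ahead of the robot, y to its left, z up, the work surface at z = 0. Lengths are in m, angles in rad, forces in N, time in s.
With the tool pointing down it reaches from about 0.275 to 0.875 m from the base axis. Payload 12.5 kg.
Tool frame: the origin (TCP) lies on the centre line of the jaws, within the pads' length; the fingertips stand r.finger_overhang ahead of it and the grasp point (between the pads) lies 3 mm ahead of it (r.finger_overhang is the distance from the TCP to the fingertips, in m); z points along the fingers, y is the direction in which the jaws open and shut (so a half turn about z gives the same grasp; the last joint's range is limited). The gripper opens to 85 mm and grips with 20 to 120 N. Pads are 22 mm wide; open, the fingers measure 114 mm over their backs; the gripper's body (76 mm by 85 mm) begins 54 mm behind the grasp point. The pads swing forward as they close: fully open they stand 13 mm farther back than shut.
Start: joints at [-1.346, 0.351, 1.652, -0, 1.139, -0.085], TCP at [0.168, -0.524, 0.253] pointing down, gripper open.
Joint ranges: [-2.75, 2.75], [-0.79, 2.1], [0.01, 2.65], [-1.57, 4.71], [0.07, 3.14], [-2.87, 2.87]. Speed limits (rad/s): [2.22, 2.22, 2.79, 3.14, 3.14, 3.14].

INTERFACE

Orientations are given as a unit quaternion [x, y, z, w].
In Python, from cell import r, optics gives the robot as it stands. The module is installed in compiled form; this text tells all that it offers. Calls block until the motion is done:
- r.move_to(position, orientation): joint-space move of the TCP to a pose.
- r.move_linear(position, rot=None, vel=0.15): straight line of the TCP; rot=None keeps the orientation; vel is the mean speed in m/s.
- r.set_joints(angles): joint-space move.
- r.set_gripper(opening, squeeze=None): opening from 0.0 (shut) to 1.0 (fully open); squeeze is the grip in N (None keeps the last); returns when the fingers have stopped.
- r.sleep(seconds).
- r.inverse_kinematics(position, orientation): joint angles nearest the present ones, or None.
- optics.get_image(name): name is "side" or "top"; returns a dict with "pixels" (400x640x3 uint8, red, green, blue), "depth" (400x640 float32, m along the optical axis (not along the pixel's ray), 0 where there is no reading), "fx", "fy", "cx", "cy" (pixels), "camera_from_world" (4x4, takes a point from world to camera coordinates). Camera axes: x right, y down, z forward; pixel columns grow to the right and rows downward; lengths in m; the calibration is good to about 2 mm. A picture is of the moment at which its call begins.
A pose or a line that the arm cannot do raises r.PlanningError and nothing moves.
- r.hand_in(): hands the job in, once; it reports no verdict.
Readings, each from a call of its own:
- r.current_t(): time.
- r.current_q(): joint angles.
- r.current_qvel(): joint speeds.
- r.current_effort(): joint torques, N m.
- r.current_tool_pos(): TCP position.
- r.current_ee_rot(): TCP orientation.
- r.current_contact_force(): force on the tool from outside, world axes, zero at the start.
- r.current_torque(): the same for the moment, N m.
- r.current_opening(): opening from 0.0 (shut) to 1.0 (fully open).
Only numpy, scipy, OpenCV 4.12 (cv2) and the standard library are available. Lean on these libraries where they do the work, as an engineer would, in place of code of your own. Each camera call takes 0.05 s, during which the arm holds its last target.

## Working session

There is one attempt and no reset: what is moved stays moved. The work goes in short steps, each a Python script; the robot and the scene stay as the last script left them, time stands still between calls to the robot, and variables do not carry over. Pictures are saved under pics/ and viewed, and the job is handed in when it is done.

```bash
mkdir -p pics
cat > h.py <<'E'
import numpy as np, cv2
from cell import r, optics
def snap(cam,name,crop=None,scale=1):
    im=optics.get_image(cam); p=im["pixels"][:,:,::-1]
    if crop: x0,y0,x1,y1=crop; p=p[y0:y1,x0:x1]
    if scale!=1: p=cv2.resize(p,None,fx=scale,fy=scale,interpolation=cv2.INTER_CUBIC)
    cv2.imwrite("pics/"+name+".png",p); return im
def pw(im,u,v,z=None):
    T=np.linalg.inv(im["camera_from_world"]); d=np.array([(u-im["cx"])/im["fx"],(v-im["cy"])/im["fy"],1.])
    if z is None:
        return T[:3,:3]@(d*im["depth"][int(round(v)),int(round(u))])+T[:3,3]
    w=T[:3,:3]@d; return T[:3,3]+w*(z-T[2,3])/w[2]
def cloud(im):
    v,u=np.mgrid[0:400,0:640]; D=im["depth"].astype(float)
    P=np.stack([(u-im["cx"])/im["fx"]*D,(v-im["cy"])/im["fy"]*D,D],-1)
    T=np.linalg.inv(im["camera_from_world"]); W=P@T[:3,:3].T+T[:3,3]; W[D==0]=np.nan; return W
E
python3 - <<'E'
from h import *
for c in("top","side"):
    im=snap(c,c+"0"); np.savez(c+"0.npz",**im)
    T=np.linalg.inv(im["camera_from_world"]);print(c,T.round(3),im["fx"])
print(r.finger_overhang,r.current_t(),r.current_ee_rot(),r.current_opening())
E
```

```text
top [[ 0.057 -0.977  0.205  0.335]
 [-0.998 -0.057  0.006 -0.014]
 [ 0.006 -0.205 -0.979  0.982]
 [ 0.     0.     0.     1.   ]] 371.31040348749895
side [[-0.988 -0.102  0.115  0.372]
 [-0.153  0.637 -0.756  0.875]
 [ 0.004 -0.764 -0.645  0.864]
 [ 0.     0.     0.     1.   ]] 363.66452211940236
0.022 0.1 [ 9.88031230e-01  1.54253115e-01 -3.04853264e-05 -5.13798854e-04] 0.9997503083700031
```

View pics/top0.png

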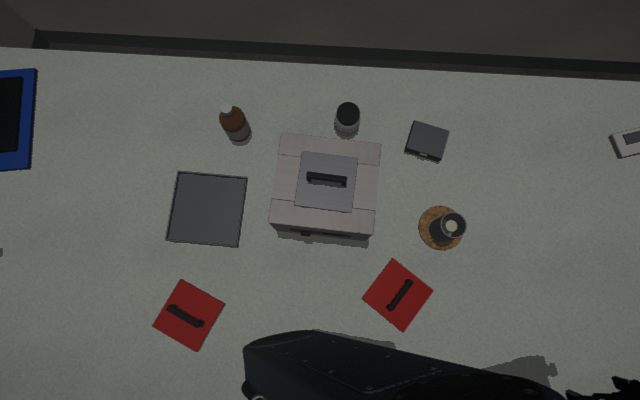

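View pics/side0.png

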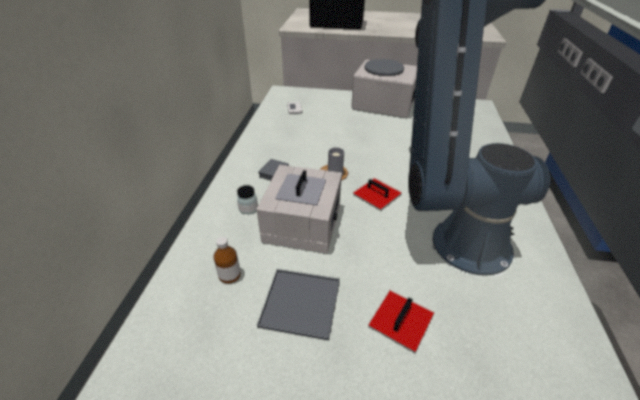

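The top view shows these candidates:
- **Lid:** the grey steel plate on the bath at (326,181), with its bar at (327,180). The red plates at (188,315) and (398,295) are look-alikes on the bench. I choose the grey one on the bath.
- **Tray:** (206,209). The slide box at (427,141) is also grey, but smaller.
- **Beaker and mat:** beaker at (452,224), mat at (442,228).

Next I'll take a close crop and measure.

Run:
```python
from h import *
im=dict(np.load("top0.npz")); p=im["pixels"][:,:,::-1]
c=[cv2.resize(p[y:y+h,x:x+w],None,fx=4,fy=4,interpolation=cv2.INTER_CUBIC) for x,y,w,h in((260,120,130,125),(405,115,70,142))]
cv2.imwrite("pics/c1.png",c[0]); cv2.imwrite("pics/c2.png",c[1])
W=cloud(im); v,u=np.mgrid[0:400,0:640]
def rect(name,box,zr):
    x0,y0,x1,y1=box; m=np.zeros((400,640),bool); m[y0:y1,x0:x1]=1
    m&=(W[...,2]>zr[0])&(W[...,2]<zr[1])
    P=W[m]; (cx,cy),(w,h),a=cv2.minAreaRect((P[:,:2]*1000).astype(np.float32))
    print(name,m.sum(),(cx,cy),(w,h),a,"z med",np.median(P[:,2]))
rect("bathtop",(265,125,390,240),(.14,.153))
rect("lidplate",(265,125,390,240),(.1535,.165))
rect("bar",(265,125,390,240),(.185,.21))
rect("tray",(160,165,255,255),(.002,.03))
rect("trayrim",(160,165,255,255),(.009,.03))
rect("mat",(410,195,475,260),(.003,.012))
rect("beaker",(410,195,475,260),(.09,.13))
rect("bottle",(210,95,255,150),(.1,.18))
rect("jar",(330,95,365,140),(.07,.1))
rect("slide",(400,115,455,170),(.027,.05))
```

```text
bathtop 6375 (556.6615600585938, -11.313919067382812) (240.181396484375, 220.52752685546875) 86.66490936279297 z med 0.149642017073906
lidplate 2668 (542.169677734375, -24.9364013671875) (199.6746826171875, 221.02903747558594) 65.65583038330078 z med 0.15573559057701597
bar 274 (557.1796264648438, -12.657188415527344) (87.702880859375, 15.094451904296875) 86.0890884399414 z med 0.1940065295949439
tray 4718 (503.0897521972656, 305.89215087890625) (242.99850463867188, 263.82318115234375) 3.353085517883301 z med 0.004199058223234298
trayrim 515 (504.01483154296875, 301.0826416015625) (191.3429718017578, 190.5962677001953) 87.9635009765625 z med 0.012957655031538451
mat 813 (487.66864013671875, -326.6015930175781) (166.83226013183594, 171.5101318359375) 89.35214233398438 z med 0.005684356521991618
beaker 272 (480.42974853515625, -320.6109313964844) (62.21780014038086, 62.838531494140625) 2.093205213546753 z med 0.09929088202513825
bottle 406 (724.184326171875, 238.17849731445312) (48.53065490722656, 55.57208251953125) 33.673789978027344 z med 0.11641032679374502
jar 441 (763.5870361328125, -59.04353332519531) (62.418678283691406, 57.59470748901367) 3.201559543609619 z med 0.08424376197267469
slide 1116 (721.9027709960938, -280.4795227050781) (101.444580078125, 90.40542602539062) 75.71463012695312 z med 0.03344026107459619
```

Run:
```python
from h import *
print(0)
im=dict(np.load("top0.npz"))
for n,u,v in(("lid",310,165),("bar",327,180),("bath",290,200),("tray",206,209),("mat",430,230),("cupin",450,226),("bench",250,260),("rim",438,222)): print(n,pw(im,u,v).round(4))
```

```text
0
lid [0.5922 0.0269 0.158 ]
bar [ 0.5508 -0.0143  0.1872]
bath [0.5087 0.0677 0.1495]
tray [0.5013 0.3044 0.0039]
mat [ 0.4771 -0.2905  0.0193]
cupin [ 0.479  -0.3182  0.0917]
bench [ 3.738e-01  1.746e-01 -1.000e-04]
rim [ 0.4879 -0.2906  0.0871]
```

View pics/c1.png

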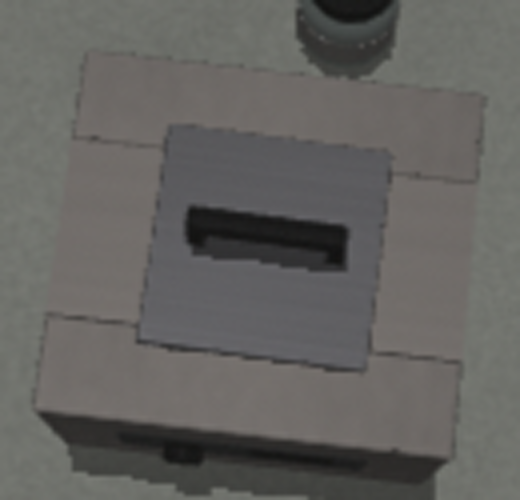

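View pics/c2.png

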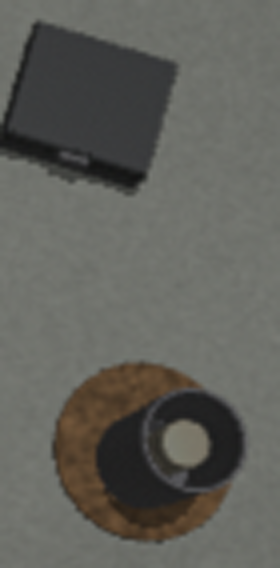

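The crop confirms the choice: the lid is the grey plate with the black bar, centred on the bath. The heights also fit: bath top 0.1496, plate 0.156, bar top 0.194. Next I'll measure the mat and the red look-alikes, then check which beaker grasps are reachable.

```bash
cat >> h.py <<'E'
from scipy.spatial.transform import Rotation as Ro
def frame(z,y):
    z=np.array(z,float);z/=np.linalg.norm(z);y=np.array(y,float);y-=z*(y@z);y/=np.linalg.norm(y)
    return Ro.from_matrix(np.stack([np.cross(y,z),y,z],1)).as_quat()
E
python3 - <<'E'
from h import *
im=dict(np.load("top0.npz")); W=cloud(im); hsv=cv2.cvtColor(im["pixels"],cv2.COLOR_RGB2HSV)
v,u=np.mgrid[0:400,0:640]
m=(hsv[...,0]<22)&(hsv[...,1]>80)&(hsv[...,2]>35)&(u>410)&(u<475)&(v>195)&(v<260)
mm=cv2.morphologyEx(m.astype(np.uint8),cv2.MORPH_OPEN,np.ones((2,2)))
cs,_=cv2.findContours(mm,0,1); c=max(cs,key=len)
P=np.array([pw(im,a,b,.006)[:2] for a,b in cv2.convexHull(c)[:,0]])
print("mat circle",cv2.minEnclosingCircle((P*1000).astype(np.float32)),m.sum())
m=(hsv[...,1]>150)&((hsv[...,0]<5)|(hsv[...,0]>175))&(hsv[...,2]>60)&(v>250)
for s in(0,1):
    mk=m&((u>300)==bool(s)); print("red",cv2.minAreaRect((W[mk][:,:2]*1000).astype(np.float32)),np.median(W[mk][:,2]))
# beaker rim circle
q=(u>430)&(u<475)&(v>200)&(v<250)&(W[...,2]>.095)&(W[...,2]<.105)
print(cv2.minEnclosingCircle((W[q][:,:2]*1000).astype(np.float32)))
print("IK down",r.inverse_kinematics([.557,-.0125,.3],frame([0,0,-1],[1,-.065,0])),r.inverse_kinematics([.557,-.0125,.3],frame([0,0,-1],[-1,.065,0])))
b=np.array([.481,-.3205,.06])
for pitch in(0,15,30):
  for yaw in range(-90,60,15):
    t=np.array([np.cos(np.radians(pitch))*np.cos(np.radians(yaw)),np.cos(np.radians(pitch))*np.sin(np.radians(yaw)),-np.sin(np.radians(pitch))])
    h=np.array([-np.sin(np.radians(yaw)),np.cos(np.radians(yaw)),0])
    for s in(1,-1):
      q=r.inverse_kinematics(b-.003*t,frame(t,s*h))
      if q is not None: print(pitch,yaw,s,np.round(q,2))
E
```

```text
mat circle ((485.3207702636719, -324.9165344238281), 58.77289962768555) 757
red ((230.7371063232422, 314.0103759765625), (128.7881317138672, 128.97479248046875), 65.02764129638672) nan
red ((309.3092956542969, -208.9560546875), (129.3670196533203, 129.67654418945312), 53.977291107177734) nan
((480.4998779296875, -321.34259033203125), 32.111328125)
IK down [-1.05997018e-01  3.20042029e-01  1.57573739e+00 -4.44089210e-16
  1.24581323e+00 -4.10883287e-02] None
0 -90 1 [-0.25  1.06  1.85  4.47  1.52  1.35]
0 -90 -1 [-0.25  1.06  1.85  4.47  1.52 -1.79]
0 -75 1 [-0.31  1.05  2.    4.15  1.52  1.49]
0 -75 -1 [-0.31  1.05  2.    4.15  1.52 -1.65]
0 -60 1 [-0.42  1.06  2.11  3.77  1.6   1.59]
0 -60 -1 [-0.42  1.06  2.11  3.77  1.6  -1.55]
0 -45 1 [-0.58  1.08  2.18  3.35  1.69  1.59]
0 -45 -1 [-0.58  1.08  2.18  3.35  1.69 -1.55]
0 -30 1 [-0.78  1.08  2.2   2.89  1.7   1.54]
0 -30 -1 [-0.78  1.08  2.2   2.89  1.7  -1.61]
0 -15 1 [-0.94  1.07  2.15  2.46  1.63  1.52]
0 -15 -1 [-0.94  1.07  2.15  2.46  1.63 -1.62]
0 0 1 [-1.06  1.06  2.06  2.09  1.56  1.59]
0 0 -1 [-1.06  1.06  2.06  2.09  1.5
[... 1461 characters left out ...]
 -60 -1 [-0.47  0.74  2.16  3.83  0.85 -1.75]
30 -45 1 [-0.6   0.73  2.22  3.35  0.86  1.53]
30 -45 -1 [-0.6   0.73  2.22  3.35  0.86 -1.62]
30 -30 1 [-0.75  0.73  2.23  2.88  0.88  1.62]
30 -30 -1 [-0.75  0.73  2.23  2.88  0.88 -1.52]
30 -15 1 [-0.89  0.74  2.19  2.42  0.88  1.73]
30 -15 -1 [-0.89  0.74  2.19  2.42  0.88 -1.41]
30 0 1 [-0.99  0.75  2.11  1.99  0.91  1.87]
30 0 -1 [-0.99  0.75  2.11  1.99  0.91 -1.27]
30 15 1 [-1.04  0.78  1.99  1.61  0.99  2.  ]
30 15 -1 [-1.04  0.78  1.99  1.61  0.99 -1.14]
30 30 1 [-1.05  0.82  1.85  1.31  1.11  2.1 ]
30 30 -1 [-1.05  0.82  1.85  1.31  1.11 -1.04]
30 45 1 [-1.04  0.87  1.7   1.08  1.26  2.15]
30 45 -1 [-1.04  0.87  1.7   1.08  1.26 -0.99]
```

The mat centre comes out at (0.485,-0.325), the beaker axis at (0.4805,-0.321) and the tray at (0.5035,0.302). Now I'll pick up the lid.

Run:
```python
from h import *
a=np.radians(-3.6); o=frame([0,0,-1],[np.cos(a),np.sin(a),0])
L=[.557,-.0122]
r.move_to(L+[.26],o); print(r.current_t(),r.current_q().round(3) if hasattr(r.current_q(),'round') else r.current_q())
r.move_linear(L+[.190],vel=.08); print(r.current_contact_force())
r.set_gripper(0.0,40); print(r.current_t(),r.current_opening(),r.current_contact_force())
r.move_linear(L+[.215],vel=.06); print(r.current_t(),r.current_opening(),r.current_contact_force(),r.current_tool_pos())
snap("side","s1",(200,100,420,260),3); snap("top","t1")
```

```text
2.3917 [-0.107  0.357  1.625 -0.     1.159 -0.043]
[ 0.27295709 -0.29127236 -0.21271536]
4.0667 0.15415433036257567 [-0.07986952  0.85533282  1.82461638]
4.6333 0.15523684850270983 [-0.50891547  0.42580794 -2.16059334] [ 0.55694113 -0.01218365  0.21506437]
```

View pics/s1.png

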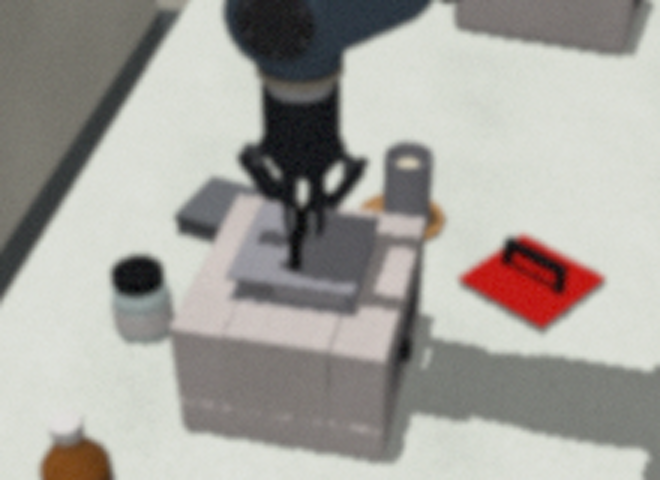

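The side view shows the lid clear of the bath, level in the jaws (around 300,260 in the crop). Next I'll carry it to the tray.

Run:
```python
from h import *
a=np.radians(-2.2); o=frame([0,0,-1],[np.cos(a),np.sin(a),0])
r.move_linear([.557,-.0122,.25],vel=.12)
T=[.5035,.302]
r.move_to(T+[.16],o); print(r.current_t(),r.current_q())
r.move_linear(T+[.065],vel=.1)
f0=np.array(r.current_contact_force()); z=.065
while z>.0505:
    z-=.0015; r.move_linear(T+[z],vel=.03); f=np.array(r.current_contact_force())-f0
    if abs(f[2])>1.5: break
print("touch",z,f,r.current_t())
r.set_gripper(0.45); print(r.current_opening(),r.current_contact_force())
r.move_linear(T+[.17],vel=.15); print(r.current_t())
im=snap("top","t2"); snap("side","s2",(200,200,420,360),3)
W=cloud(im); W=W[150:270,150:270]
for lo,hi,n in((.015,.025,"plate"),(.05,.066,"bar")):
    P=W[(W[...,2]>lo)&(W[...,2]<hi)]; print(n,len(P),cv2.minAreaRect((P[:,:2]*1000).astype(np.float32)),np.median(P[:,2]))
```

```text
6.425 [ 4.59354408e-01  5.24648619e-01  1.63596400e+00 -3.27497282e-04
  9.80578023e-01  4.98793899e-01]
touch 0.057499999999999996 [0.5494159  0.67687733 1.54951563] 8.775
0.4509930074783957 [-0.08417098  0.39684704  0.58264802]
10.0417
plate 2005 ((502.9847412109375, 287.00360107421875), (162.26870727539062, 189.3499755859375), 88.25205993652344) 0.017739395106212252
bar 179 ((502.212158203125, 299.87884521484375), (86.83426666259766, 14.814116477966309), 87.34949493408203) 0.05616711855874157
```

View pics/t2.png

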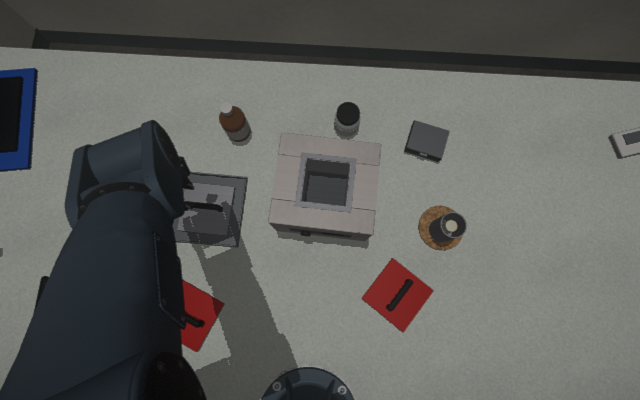

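View pics/s2.png

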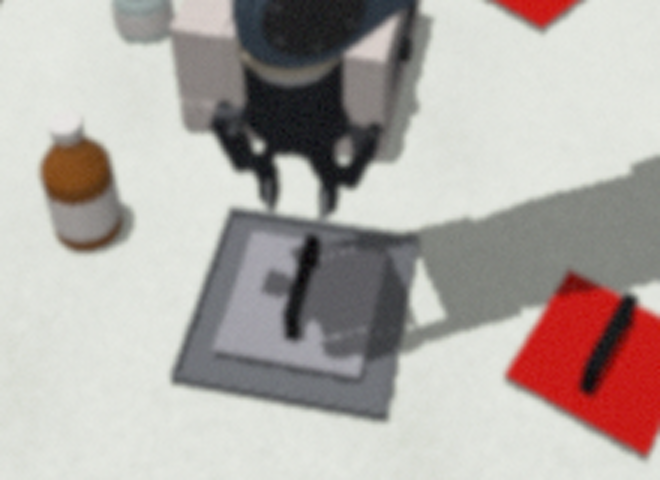

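The lid lies flat in the tray, released. Plate z is 0.018 and bar top z 0.056, both as expected, and its centre is about 2 mm off. The open well is at (328,182) in the top view. Now I'll measure the well mouth and plan the pour.

```bash
cat > plan.py <<'E'
from h import *
Cw=np.array([.5567,-.0115,.150])
bk=np.array([.4805,-.321,.006])      # beaker underside centre
YAW,PIT,HZ,S=15,15,.058,1
import sys
def pick(yaw=YAW,pit=PIT,hz=HZ,s=S):
    y,p=np.radians(yaw),np.radians(pit)
    t=np.array([np.cos(p)*np.cos(y),np.cos(p)*np.sin(y),-np.sin(p)]); h=np.array([-np.sin(y),np.cos(y),0])
    g=np.array([bk[0],bk[1],hz]); return Ro.from_quat(frame(t,s*h)),g-.003*t,t
def rel(*a):   # tool pose in beaker frame
    R,p,t=pick(*a); return R,p-bk
def pose(Rb,pb,R0,d): return Rb.apply(d)+pb,(Rb*R0)
def tilt(psi,phi,th,lip):
    Rb=Ro.from_euler('z',psi,degrees=True)*Ro.from_euler('y',th,degrees=True)*Ro.from_euler('z',phi-psi,degrees=True)
    # lip point of beaker: rim in tilt direction
    l=(Ro.from_euler('z',psi,degrees=True)*Ro.from_euler('y',th,degrees=True)).apply([.032,0,.1])
    return Rb,lip-l
def clear(p,R):
    pts=np.array([[x,y,z] for x in np.linspace(-.045,.045,5) for y in np.linspace(-.045,.045,5) for z in np.linspace(-.2,-.051,7)]+[[x,y,z] for x in(-.012,.012) for y in(-.057,.057) for z in np.linspace(-.05,.022,4)])
    Q=R.apply(pts)+p
    return Q
E
python3 - <<'E'
from plan import *
im=snap("top","t3"); W=cloud(im)
B=(W[...,2]<.135)&(W[...,2]>.02); B[:150]=0;B[215:]=0;B[:,:298]=0;B[:,358:]=0
P=W[B]; print("well",cv2.minAreaRect((P[:,:2]*1000).astype(np.float32)),P[:,2].min())
best=[]
for yaw in(0,15,30):
 for pit in(0,15,30):
  R0,d=rel(yaw,pit,.058,1)
  for psi in range(0,360,30):
   dr=np.array([np.cos(np.radians(psi)),np.sin(np.radians(psi)),0])
   lip=Cw-dr*.02+[0,0,.012]
   for phi in range(-90,91,15):
    for s6 in (0,180):
     Z=Ro.from_euler('z',s6,degrees=True)
     q125=None;mc=9
     for th in(130,110,90,60):
      Rb,pb=tilt(psi,phi,th,lip); p,R=pose(Rb,pb,R0*Z,d); 
      Q=clear(p,R); 
      near=(abs(Q[:,0]-Cw[0])<.13)&(abs(Q[:,1]-Cw[1])<.14)
      c=(Q[near][:,2].min()-.15) if near.any() else 1
      mc=min(mc,c,Q[:,2].min())
      if mc<.015: break
      q=r.inverse_kinematics(p,R.as_quat())
      if q is None: mc=-1;break
      if th==130:q125=q
     if mc>=.015: best.append((mc,yaw,pit,psi,phi,s6,np.round(q125,2)))
best.sort(key=lambda b:-b[0]); print(len(best))
from collections import Counter
print(Counter((b[1],b[2],b[3]) for b in best).most_common(40))
for b in best[:25]:print(b)
E
```

```text
well ((560.8705444335938, -11.4630126953125), (103.37582397460938, 97.63627624511719), 86.6302261352539) 0.04572091246733667
0
[]
```

Run:
```python
from plan import *
best=[]
from collections import Counter
C=Counter()
for yaw in(0,15,30):
 for pit in(0,15,30):
  R0,d=rel(yaw,pit,.058,1)
  for psi in range(0,360,30):
   dr=np.array([np.cos(np.radians(psi)),np.sin(np.radians(psi)),0])
   lip=Cw-dr*.02+[0,0,.015]
   for phi in range(-180,180,15):
    for s6 in (0,180):
     Z=Ro.from_euler('z',s6,degrees=True)
     ok=[];cl=[]
     for th in(120,90,60):
      Rb,pb=tilt(psi,phi,th,lip); p,R=pose(Rb,pb,R0*Z,d); 
      Q=clear(p,R)
      near=(abs(Q[:,0]-Cw[0])<.125)&(abs(Q[:,1]-Cw[1])<.135)
      c=(Q[near][:,2].min()-.15) if near.any() else 1
      cl.append(c)
      q=r.inverse_kinematics(p,R.as_quat()); ok.append(q is not None)
      if th==120:q1=q
     C[tuple(ok)]+=1
     if ok[0]: best.append((min(cl),ok,np.round(cl,3),yaw,pit,psi,phi,s6,np.round(q1,2)))
print(C)
best.sort(key=lambda b:-(b[0]+sum(b[1])*.01))
for b in best[:40]:print(b)
```

```text
Traceback (most recent call last):
ValueError: time passes only in moves, steps and waits
```

Run:
```python
from h import *
print(r.current_t())
try: print(r.inverse_kinematics([.557,-.0125,.3],frame([0,0,-1],[1,-.065,0])))
except Exception as e: print(repr(e))
```

```text
10.1917
[-1.05997018e-01  3.20042029e-01  1.57573739e+00 -4.44089210e-16
  1.24581323e+00 -4.10883287e-02]
```

```bash
cat > kin.py <<'E'
from plan import *
from scipy.optimize import least_squares
D=[]
def fk(q,P):
    a1,d1,L2,a3,L3,L6=P
    R=Ro.from_euler('z',q[0]); p=R.apply([a1,0,d1]); R=R*Ro.from_euler('y',q[1]); p=p+R.apply([0,0,L2])
    R=R*Ro.from_euler('y',q[2]); p=p+R.apply([a3,0,L3]); R=R*Ro.from_euler('ZYZ',q[3:]); return p+R.apply([0,0,L6]),R
E
python3 - <<'E'
from kin import *
D=[]
for pit in(10,40):
  for yaw in(-30,0,30):
    R,p,t=pick(yaw,pit,.12); q=r.inverse_kinematics(p,R.as_quat())
    if q is not None: D.append((q,p,R))
D.append((np.array(r.current_q()),np.array(r.current_tool_pos()),Ro.from_quat(r.current_ee_rot())))
f=lambda P:np.concatenate([fk(q,P)[0]-p for q,p,R in D])
s=least_squares(f,[0,.4,.4,0,.4,.25]); print(len(D),s.x.round(4),abs(s.fun).max(),[(fk(q,s.x)[1].inv()*R).magnitude().round(3) for q,p,R in D],[np.round((fk(q,s.x)[1].inv()*R).as_rotvec(),2) for q,p,R in D][:2])
E
```

```text
Traceback (most recent call last):
AttributeError: 'float' object has no attribute 'round'
```

Run:
```python
from kin import *
D=[]
for pit in(10,40):
  for yaw in(-30,0,30):
    R,p,t=pick(yaw,pit,.12); q=r.inverse_kinematics(p,R.as_quat())
    if q is not None: D.append((q,p,R))
D.append((np.array(r.current_q()),np.array(r.current_tool_pos()),Ro.from_quat(r.current_ee_rot())))
f=lambda P:np.concatenate([fk(q,P)[0]-p for q,p,R in D])
s=least_squares(f,[0,.4,.4,0,.4,.25]); print(len(D),s.x.round(4),abs(s.fun).max());print([np.round((fk(q,s.x)[1].inv()*R).as_rotvec(),2) for q,p,R in D])
```

```text
7 [-0.1353  0.2671  0.6322  0.0613  0.5353  0.3024] 0.03871901196304195
[array([-0.  ,  0.  ,  1.57]), array([0.  , 0.  , 1.57]), array([ 0.  , -0.  ,  1.57]), array([-0.  , -0.  ,  1.57]), array([-0.  , -0.  ,  1.57]), array([-0.  , -0.  ,  1.57]), array([-0.  ,  0.  ,  1.57])]
```

```bash
cat >> kin.py <<'E'
def fk(q,P):
    a1,d1,a2,L2,a3,L3,a5,L6=P
    R=Ro.from_euler('z',q[0]); p=R.apply([a1,0,d1]); R=R*Ro.from_euler('y',q[1]); p=p+R.apply([a2,0,L2])
    R=R*Ro.from_euler('y',q[2]); p=p+R.apply([a3,0,L3]); R=R*Ro.from_euler('ZY',q[3:5]); p=p+R.apply([a5,0,L6])
    return p,R*Ro.from_euler('z',q[5]+np.pi/2)
E
python3 - <<'E'
from kin import *
D=[]
for pit in(10,40,80):
  for yaw in(-60,-30,0,30):
   for hz in(.12,.3):
    R,p,t=pick(yaw,pit,hz); q=r.inverse_kinematics(p,R.as_quat())
    if q is not None: D.append((q,p,R))
D.append((np.array(r.current_q()),np.array(r.current_tool_pos()),Ro.from_quat(r.current_ee_rot())))
f=lambda P:np.concatenate([fk(q,P)[0]-p for q,p,R in D])
s=least_squares(f,[0,.36,0,.4,0,.4,.07,.25]); print(len(D),s.x.round(4),abs(s.fun).max());np.save("P.npy",s.x)
E
```

```text
22 [-0.0247  0.2617 -0.0407  0.5274  0.0436  0.4774 -0.0114  0.2799] 0.06282197951284008
```

```bash
cat >> kin.py <<'E'
def fk(q,P):
    P=np.reshape(P,(6,3))
    R=Ro.identity();p=np.zeros(3)
    for i,ax in enumerate('zyyzyz'):
        R=R*Ro.from_euler(ax,q[i]); p=p+R.apply(P[i])
    return p,R*Ro.from_euler('z',np.pi/2)
E
python3 - <<'E'
from kin import *
D=[]
for pit in(10,40,80):
  for yaw in(-60,-30,0,30):
   for hz in(.12,.3):
    R,p,t=pick(yaw,pit,hz); q=r.inverse_kinematics(p,R.as_quat())
    if q is not None: D.append((q,p,R))
D.append((np.array(r.current_q()),np.array(r.current_tool_pos()),Ro.from_quat(r.current_ee_rot())))
f=lambda P:np.concatenate([fk(q,P)[0]-p for q,p,R in D])
x0=np.zeros(18);x0[[2,5,8,14]]=[.36,.4,.4,.25]
s=least_squares(f,x0); print(len(D),s.x.reshape(6,3).round(4),abs(s.fun).max());np.save("P.npy",s.x)
print([ (np.round(f(s.x).reshape(-1,3)[i],3),np.round(D[i][0],2)) for i in range(len(D))][-6:])
E
```

```text
22 [[-0.      0.0388  0.2587]
 [ 0.     -0.0211  0.4873]
 [ 0.0407  0.0288  0.3734]
 [ 0.      0.0265  0.0644]
 [-0.     -0.0265  0.2468]
 [-0.     -0.     -0.0039]] 4.142969856069101e-10
[(array([-0.,  0., -0.]), array([-0.64,  0.29,  1.62, -0.08,  1.07, -1.13])), (array([-0.,  0., -0.]), array([-0.68,  0.5 ,  1.8 ,  0.04,  0.67, -1.76])), (array([-0.,  0., -0.]), array([-0.68,  0.28,  1.63,  0.03,  1.06, -1.74])), (array([-0.,  0., -0.]), array([-0.72,  0.51,  1.78,  0.17,  0.72, -2.41])), (array([-0.,  0., -0.]), array([-0.72,  0.29,  1.61,  0.13,  1.11, -2.34])), (array([-0., -0., -0.]), array([ 0.46,  0.51,  1.63, -0.  ,  1.  ,  0.5 ]))]
```

```bash
cat >> kin.py <<'E'
PP=np.load("P.npy")
_M=PP.reshape(6,3); E=_M[0,1]+_M[1,1]+_M[2,1]; D1=_M[0,2]; L2=_M[1,2]; A3=_M[2,0]; L3=_M[2,2]+_M[3,2]; L6=_M[4,2]+_M[5,2]
LO=np.array([-2.75,-.79,.01,-1.57,.07,-2.87]);HI=np.array([2.75,2.1,2.65,4.71,3.14,2.87])
def ik(p,R):
    w=np.asarray(p)-R.apply([0,0,L6]); rr=np.hypot(w[0],w[1])
    if rr<abs(E): return None
    q1=np.arctan2(w[1],w[0])-np.arcsin(E/rr); x=np.sqrt(rr*rr-E*E); z=w[2]-D1
    Lf=np.hypot(A3,L3); al=np.arctan2(A3,L3); d2=x*x+z*z
    c=(d2-L2*L2-Lf*Lf)/(2*L2*Lf)
    if abs(c)>1: return None
    b=np.arccos(c); q3=b-al
    q2=np.arctan2(x,z)-np.arctan2(Lf*np.sin(b),L2+Lf*np.cos(b))
    Rw=Ro.from_euler('zy',[0,0])*(Ro.from_euler('z',q1)*Ro.from_euler('y',q2+q3)).inv()*R*Ro.from_euler('z',-np.pi/2)
    M=Rw.as_matrix(); q5=np.arccos(np.clip(M[2,2],-1,1)); q4=np.arctan2(M[1,2],M[0,2]); q6=np.arctan2(M[2,1],-M[2,0])
    if q4<-1.57:q4+=2*np.pi
    q=np.array([q1,q2,q3,q4,q5,q6])
    return q if (q>=LO).all() and (q<=HI).all() else None
E
python3 - <<'E'
from kin import *
for pit,yaw,hz in((10,0,.1),(30,15,.2),(80,-30,.3)):
    R,p,t=pick(yaw,pit,hz); print(ik(p,R),r.inverse_kinematics(p,R.as_quat()))
from collections import Counter
C=Counter();best=[];ths=(135,120,105,90,70,50,30)
for yaw in(0,15,30):
 for pit in(0,15,30,45):
  R0,d=rel(yaw,pit,.058,1)
  for psi in range(0,360,15):
   dr=np.array([np.cos(np.radians(psi)),np.sin(np.radians(psi)),0])
   lip=Cw-dr*.02+[0,0,.015]
   for phi in range(-180,180,15):
    for s6 in (0,180):
     Z=Ro.from_euler('z',s6,degrees=True)
     if ik(pick(yaw,pit)[1],R0*Z) is None: continue
     n=0;cl=1;qs=[]
     for th in ths:
      Rb,pb=tilt(psi,phi,th,lip); p,R=pose(Rb,pb,R0*Z,d); q=ik(p,R)
      if q is None: break
      Q=clear(p,R); near=(abs(Q[:,0]-Cw[0])<.125)&(abs(Q[:,1]-Cw[1])<.135)
      cl=min(cl,(Q[near][:,2].min()-.15) if near.any() else 1, Q[:,2].min())
      n+=1;qs.append(q)
     C[n]+=1
     if n==len(ths): best.append((cl,abs(np.diff(qs,axis=0)).max(),yaw,pit,psi,phi,s6,qs[0].round(2),qs[-1].round(2)))
print(C); best.sort(key=lambda b:-b[0])
for b in best[:30]:print(b)
E
```

```text
[-1.04869623  0.84746801  2.1290177   2.06134587  1.31604274  1.71854556] [-1.04869623  0.84746801  2.1290177   2.06134587  1.31604274  1.71854556]
[-1.03980322  0.47717413  1.99519216  1.4168478   1.00624281  2.3572891 ] [-1.03980322  0.47717413  1.99519216  1.4168478   1.00624281  2.3572891 ]
[-0.68115693  0.27929564  1.63295938  0.03128889  1.05713328 -1.74137762] [-0.68115693  0.27929564  1.63295938  0.03128889  1.05713328 -1.74137762]
Counter({7: 8334, 0: 1191, 2: 1047, 1: 924, 3: 870, 4: 855, 5: 381, 6: 222})
(np.float64(-0.030461524227066328), np.float64(0.4656569404747264), 0, 0, 60, 60, 180, array([ 0.1 ,  0.62,  1.5 , -0.61,  1.56,  0.8 ]), array([-0.65,  0.63,  1.95,  1.17,  1.2 , -0.96]))
(np.float64(-0.030461524227066328), np.float64(0.33611426690862173), 0, 0, 105, 105, 180, array([ 0.15,  0.45,  1.78, -0.94,  1.05,  0.45]), array([-0.49,  0.88,  1.37,  0.69,  1.72, -0.96]))
(np.float64(-0.030461524227066328), np.float64(0.4263887047987892), 0, 0, 120, 120, 180, array([ 0.13,  0.39,  1.88, -1.06,  0.85,  0.34]), array([-0.42,  0.96,  1.19,  0.57,  1.89, -1.03]))
(np.flo
[... 4420 characters left out ...]
593800149419), 15, 0, 240, -135, 0, array([-0.36,  0.4 ,  1.86,  0.98,  1.  , -0.45]), array([ 0.26,  0.95,  1.22, -0.68,  1.8 ,  0.93]))
(np.float64(-0.03046152422706634), np.float64(0.5687634427195777), 15, 0, 300, -75, 0, array([-0.28,  0.62,  1.48,  0.51,  1.65, -0.93]), array([ 0.42,  0.61,  1.98, -1.36,  1.08,  0.94]))
(np.float64(-0.03046152422706634), np.float64(0.3361142669086217), 30, 0, 105, 75, 180, array([ 0.15,  0.45,  1.78, -0.94,  1.05,  0.45]), array([-0.49,  0.88,  1.37,  0.69,  1.72, -0.96]))
(np.float64(-0.030461524227066356), np.float64(4.085592494065487), 0, 0, 0, 0, 0, array([-0.08,  0.72,  1.3 , -0.06,  1.9 , -1.65]), array([-0.21,  0.45,  2.47,  2.89,  0.83,  1.64]))
```

```bash
cat >> kin.py <<'E'
def clear(p,R):
    pts=np.array([[x,y,z] for x in np.linspace(-.045,.045,5) for y in np.linspace(-.045,.045,5) for z in np.linspace(-.2,-.051,7)]+[[x,y,z] for x in(-.012,.012) for y in(-.048,.048) for z in np.linspace(-.05,.024,4)])
    return R.apply(pts)+p
def hlip(th): return float(np.interp(th,[100,125],[.032,.015]))
E
python3 - <<'E'
from kin import *
best=[];ths=(140,130,120,110,100,90,75,60,45,30)
for yaw in(0,15,30):
 for pit in(0,10,20,30):
  R0,d=rel(yaw,pit,.058,1)
  for psi in range(0,360,15):
   dr=np.array([np.cos(np.radians(psi)),np.sin(np.radians(psi)),0])
   for phi in range(-180,180,15):
    for s6 in (0,180):
     Z=Ro.from_euler('z',s6,degrees=True)
     qp=ik(pick(yaw,pit)[1],R0*Z)
     if qp is None: continue
     n=0;cl=1;qs=[]
     for th in ths:
      Rb,pb=tilt(psi,phi,th,Cw-dr*.02+[0,0,hlip(th)]); p,R=pose(Rb,pb,R0*Z,d); q=ik(p,R)
      if q is None: break
      Q=clear(p,R); near=(abs(Q[:,0]-Cw[0])<.125)&(abs(Q[:,1]-Cw[1])<.135)
      cl=min(cl,(Q[near][:,2].min()-.15) if near.any() else 1, Q[:,2].min())
      if cl<.008: break
      n+=1;qs.append(q)
     if n==len(ths):
      best.append((abs(np.diff(qs,axis=0)).max(),round(cl,3),yaw,pit,psi,phi,s6,qs[0].round(2),qs[-1].round(2),qp.round(2)))
best.sort(key=lambda b:b[0]+.1*abs(b[-1]-b[-2]).max()-5*b[1]);print(len(best))
for b in best[:40]:print(*b)
E
```

```text
0
```

Run:
```python
from kin import *
best=[];ths=(140,130,120,110,100,90,75,60,45,30)
for yaw in(0,15,30):
 for pit in(0,10,20,30):
  R0,d=rel(yaw,pit,.058,1)
  for psi in range(0,360,15):
   dr=np.array([np.cos(np.radians(psi)),np.sin(np.radians(psi)),0])
   for phi in range(-180,180,15):
    for s6 in (0,180):
     Z=Ro.from_euler('z',s6,degrees=True)
     qp=ik(pick(yaw,pit)[1],R0*Z)
     if qp is None: continue
     cl=[];qs=[]
     for th in ths:
      Rb,pb=tilt(psi,phi,th,Cw-dr*.02+[0,0,hlip(th)]); p,R=pose(Rb,pb,R0*Z,d); q=ik(p,R)
      if q is None: break
      Q=clear(p,R); near=(abs(Q[:,0]-Cw[0])<.125)&(abs(Q[:,1]-Cw[1])<.135)
      cl.append((Q[near][:,2].min()-.15) if near.any() else .5)
      qs.append(q)
     if len(cl)==len(ths):
      best.append((np.diff(qs,axis=0).__abs__().max(),np.round(cl,3),yaw,pit,psi,phi,s6,qs[0].round(2),qs[-1].round(2),qp.round(2)))
print(len(best))
b2=[b for b in best if b[0]<.8]; print(len(b2))
b2.sort(key=lambda b:-min(b[1]))
for b in b2[:25]:print(*b)
```

```text
7770
5187
0.6769188828017549 [ 0.05   0.047  0.046  0.048  0.049  0.043  0.027  0.012 -0.003 -0.014] 0 0 30 30 180 [ 0.03  0.74  1.31 -0.39  1.88  1.12] [-0.6   0.45  2.3   1.77  0.92 -1.11] [-1.06  1.06  2.06  2.08  1.56 -1.55]
0.4558872194841421 [ 0.05   0.047  0.046  0.048  0.049  0.043  0.027  0.012 -0.003 -0.014] 0 0 45 45 180 [ 0.08  0.7   1.38 -0.53  1.77  0.96] [-0.65  0.51  2.13  1.41  1.05 -1.  ] [-1.06  1.06  2.06  2.08  1.56 -1.55]
0.3504604065434105 [ 0.05   0.047  0.046  0.048  0.049  0.043  0.027  0.012 -0.003 -0.014] 0 0 60 60 180 [ 0.13  0.66  1.47 -0.66  1.63  0.83] [-0.65  0.59  1.95  1.16  1.21 -0.93] [-1.06  1.06  2.06  2.08  1.56 -1.55]
0.3013990719778352 [ 0.05   0.047  0.046  0.048  0.049  0.043  0.027  0.012 -0.003 -0.014] 0 0 75 75 180 [ 0.16  0.6   1.57 -0.78  1.47  0.71] [-0.62  0.68  1.75  0.97  1.39 -0.9 ] [-1.06  1.06  2.06  2.08  1.56 -1.55]
0.2709750895699028 [ 0.05   0.047  0.046  0.048  0.049  0.043  0.027  0.012 -0.003 -0.014] 0 0 90 90 180 [ 0.18  0.54  1.68 -0.9   1.29  0.62] [-0.56  0.77  1.56  0.82  1.56 -0.91] [-1.06  1.06  2.06  2.08  1.56 -1
[... 3716 characters left out ...]
1.11  1.06  1.93  1.77  1.54 -1.42]
0.2934240770964339 [ 0.05   0.047  0.046  0.048  0.049  0.043  0.027  0.012 -0.003 -0.014] 15 0 120 105 180 [ 0.17  0.41  1.9  -1.18  0.89  0.47] [-0.42  0.94  1.19  0.57  1.91 -1.01] [-1.11  1.06  1.93  1.77  1.54 -1.42]
0.3987710110359854 [ 0.05   0.047  0.046  0.048  0.049  0.043  0.027  0.012 -0.003 -0.014] 15 0 135 120 180 [ 0.13  0.35  2.   -1.36  0.67  0.43] [-0.33  1.02  1.03  0.44  2.06 -1.12] [-1.11  1.06  1.93  1.77  1.54 -1.42]
0.7576709996226836 [ 0.05   0.047  0.046  0.048  0.049  0.043  0.027  0.012 -0.003 -0.014] 15 0 195 -180 0 [-0.25  0.27  2.12  1.7   0.39 -0.49] [ 0.02  1.12  0.82 -0.27  2.23  1.28] [-1.11  1.06  1.93  1.77  1.54  1.72]
```

```bash
cat >> kin.py <<'E'
def hlip(th): return float(np.interp(th,[60,75,100,125],[.085,.055,.032,.015]))
def wc(p,R): return p-R.apply([0,0,L6])
E
python3 - <<'E'
from kin import *
best=[];ths=(140,130,120,110,100,90,75,60)
for yaw in(0,15,30):
 for pit in(10,15):
  R0,d=rel(yaw,pit,.058,1)
  for psi in range(45,136,15):
   dr=np.array([np.cos(np.radians(psi)),np.sin(np.radians(psi)),0])
   for phi in range(-180,180,15):
    for s6 in (0,180):
     Z=Ro.from_euler('z',s6,degrees=True)
     qp=ik(pick(yaw,pit)[1],R0*Z)
     if qp is None: continue
     cl=[];qs=[];wz=[]
     for th in ths:
      Rb,pb=tilt(psi,phi,th,Cw-dr*.02+[0,0,hlip(th)]); p,R=pose(Rb,pb,R0*Z,d); q=ik(p,R)
      if q is None: break
      Q=clear(p,R); near=(abs(Q[:,0]-Cw[0])<.125)&(abs(Q[:,1]-Cw[1])<.135)
      cl.append((Q[near][:,2].min()-.15) if near.any() else .5); wz.append(wc(p,R)[2])
      qs.append(q)
     if len(cl)==len(ths) and min(cl)>.015 and min(wz)>.2:
      best.append((np.diff(qs,axis=0).__abs__().max(),abs(qs[-1]-qp).max(),np.round(cl,3),round(min(wz),3),yaw,pit,psi,phi,s6,qs[0].round(2),qs[-1].round(2),qp.round(2)))
print(len(best))
best.sort(key=lambda b:b[0]*2+b[1])
for b in best[:14]:print(*b)
E
```

```text
438
0.37467592542569417 0.5651910046816895 [0.021 0.023 0.02  0.019 0.018 0.02  0.02  0.037] 0.267 15 10 135 60 0 [-0.4   0.49  2.28  2.39  1.1  -0.71] [-0.54  0.5   1.81  1.23  1.13  1.46] [-1.1   0.96  1.96  1.74  1.36  1.79]
0.37467592542569483 0.5745312633591467 [0.021 0.023 0.02  0.019 0.018 0.02  0.02  0.037] 0.267 30 10 135 45 0 [-0.4   0.49  2.28  2.39  1.1  -0.71] [-0.54  0.5   1.81  1.23  1.13  1.46] [-1.11  0.99  1.81  1.45  1.43  1.92]
0.4304567078859691 0.5563835301941694 [0.021 0.023 0.02  0.019 0.018 0.02  0.02  0.037] 0.267 15 10 120 45 0 [-0.25  0.47  2.34  2.86  1.06 -0.87] [-0.55  0.41  1.96  1.41  0.93  1.44] [-1.1   0.96  1.96  1.74  1.36  1.79]
0.42696846299923163 0.5720514752417654 [0.016 0.019 0.021 0.02  0.018 0.02  0.021 0.037] 0.25 15 15 135 60 0 [-0.37  0.53  2.3   2.51  1.2  -0.79] [-0.52  0.46  1.84  1.25  1.03  1.46] [-1.09  0.91  1.98  1.72  1.26  1.83]
0.42696846299923175 0.5824043625622798 [0.016 0.019 0.021 0.02  0.018 0.02  0.021 0.037] 0.25 30 15 135 45 0 [-0.37  0.53  2.3   2.51  1.2  -0.79] [-0.52  0.46  1.84  1.25  1.03  1.46] [-1.1   0.94  1.8
[... 1336 characters left out ...]
4  1.82  1.42  1.35 -1.19]
0.18973143465777903 1.1781255154664596 [0.026 0.028 0.023 0.022 0.021 0.023 0.025 0.04 ] 0.282 30 15 60 75 180 [-0.02  0.99  1.08 -0.4   2.35  0.72] [-0.35  0.66  1.37  0.24  1.85 -0.17] [-1.1   0.94  1.82  1.42  1.35 -1.19]
0.20055115756098202 1.1725637551082444 [0.021 0.023 0.02  0.019 0.018 0.02  0.02  0.037] 0.267 30 10 60 90 180 [-0.1   1.03  1.03 -0.16  2.46  0.83] [-0.35  0.79  1.26  0.28  2.09 -0.22] [-1.11  0.99  1.81  1.45  1.43 -1.22]
0.23355717126637318 1.1119052635467286 [0.044 0.039 0.036 0.037 0.037 0.039 0.04  0.055] 0.34 30 10 60 45 180 [ 0.09  0.81  1.29 -0.61  1.94  0.78] [-0.41  0.41  1.66  0.37  1.33 -0.11] [-1.11  0.99  1.81  1.45  1.43 -1.22]
```

```bash
cat > go.py <<'E'
from kin import *
YW,PT,PSI,PHI=30,10,60,60
R0=pick(YW,PT)[0]*Ro.from_euler('z',180,degrees=True); t=pick(YW,PT)[2]
pg=np.array([bk[0],bk[1],.058])+.003*t; d=pg-bk
dr=np.array([np.cos(np.radians(PSI)),np.sin(np.radians(PSI)),0])
def pourpose(th,hl=None):
    Rb,pb=tilt(PSI,PHI,th,Cw-dr*.02+[0,0,hlip(th) if hl is None else hl]); return pose(Rb,pb,R0,d)
def bpose(q):   # beaker pose from joints
    p,R=fk(q,PP); Rb=R*R0.inv(); return p-Rb.apply(d),Rb
E
python3 - <<'E'
from go import *
q0=np.array(r.current_q())
qS=ik(pg-.13*t,R0); qH=ik(pg-.13*t+[0,0,.25],R0); qG=ik(pg,R0); qL=ik(pg+[0,0,.22],R0); 
print(qS.round(2),qH.round(2),qG.round(2),qL.round(2))
def rep(a,b,n=9):
    for s in np.linspace(0,1,n):
        q=a+(b-a)*s; p,R=fk(q,PP); Q=clear(p,R); near=(abs(Q[:,0]-Cw[0])<.13)&(abs(Q[:,1]-Cw[1])<.14)
        pb,Rb=bpose(q); z=Rb.apply([0,0,1]); print(p.round(3),"zmin",Q[:,2].min().round(3),"bath",(Q[near][:,2].min()-.15).round(3) if near.any() else '-',"wc",wc(p,R).round(2),"| bk",pb.round(3),"mouth",(pb+.1*z).round(3),"tilt",np.degrees(np.arccos(z[2])).round(0))
rep(q0,qH);print()
qP=ik(*pourpose(60)); qP2=ik(*pourpose(45,.16)); rep(qL,qP2);print(); rep(qP2,qP,4); print()
prev=qP
for th in range(70,146,5):
    q=ik(*pourpose(th)); m=(prev+q)/2; print(th,q.round(2),abs(q-prev).max().round(2)); prev=q
E
```

```text
[-1.34  0.95  1.8   1.23  1.52 -1.19] [-1.34  0.48  1.81  1.24  1.67 -0.76] [-1.1   0.99  1.81  1.46  1.42 -1.22] [-1.1   0.55  1.86  1.42  1.48 -0.84]
[0.503 0.302 0.169] zmin 0.145 bath - wc [0.5  0.3  0.41] | bk [0.501 0.251 0.163] mouth [0.505 0.349 0.18 ] tilt 80.0
[0.521 0.207 0.167] zmin 0.136 bath - wc [0.55 0.18 0.41] | bk [0.51  0.158 0.157] mouth [0.531 0.252 0.182] tilt 75.0
[0.527 0.12  0.172] zmin 0.135 bath -0.015 wc [0.57 0.05 0.4 ] | bk [0.508 0.075 0.156] mouth [0.545 0.161 0.193] tilt 68.0
[0.526 0.039 0.185] zmin 0.143 bath -0.007 wc [ 0.56 -0.08  0.4 ] | bk [0.501 0.001 0.161] mouth [0.55  0.072 0.212] tilt 60.0
[ 0.519 -0.041  0.204] zmin 0.162 bath 0.012 wc [ 0.52 -0.2   0.39] | bk [ 0.49  -0.07   0.173] mouth [ 0.546 -0.018  0.237] tilt 50.0
[ 0.505 -0.123  0.229] zmin 0.189 bath 0.039 wc [ 0.46 -0.3   0.39] | bk [ 0.477 -0.142  0.19 ] mouth [ 0.53  -0.11   0.269] tilt 39.0
[ 0.479 -0.209  0.259] zmin 0.224 bath - wc [ 0.38 -0.39  0.38] | bk [ 0.456 -0.218  0.214] mouth [ 0.499 -0.205  0.304] tilt 26.0
[ 0.437 -0.298  0.293] zmin 0.262 bath - wc [ 0.28 -0.46  
[... 1986 characters left out ...]

75 [-0.31  0.57  1.48  0.16  1.59  0.06] 0.07
80 [-0.28  0.58  1.47  0.1   1.61  0.13] 0.07
85 [-0.25  0.59  1.45  0.04  1.63  0.2 ] 0.07
90 [-0.21  0.61  1.43 -0.02  1.66  0.26] 0.07
95 [-0.19  0.62  1.41 -0.07  1.69  0.33] 0.06
100 [-0.16  0.65  1.39 -0.12  1.72  0.39] 0.06
105 [-0.13  0.67  1.36 -0.17  1.76  0.44] 0.06
110 [-0.1   0.7   1.34 -0.22  1.81  0.5 ] 0.05
115 [-0.08  0.72  1.32 -0.27  1.85  0.55] 0.05
120 [-0.05  0.75  1.29 -0.31  1.9   0.6 ] 0.05
125 [-0.03  0.79  1.27 -0.35  1.95  0.64] 0.05
130 [-0.01  0.82  1.24 -0.4   2.    0.68] 0.05
135 [ 0.01  0.85  1.22 -0.44  2.06  0.72] 0.06
140 [ 0.03  0.88  1.2  -0.48  2.11  0.75] 0.06
145 [ 0.04  0.91  1.17 -0.52  2.17  0.78] 0.06
```

I now have a plan clear of the bath, jar and red lid: a side grasp on the beaker, then tipping it over the well with the lip as pivot. First I'll swing round and go to the stand-off.

Run:
```python
from go import *
r.move_linear([.5035,.302,.30],vel=.25)
qH=ik(pg-.13*t+[0,0,.25],R0)
r.set_joints(qH); r.set_gripper(1.0); print(r.current_t())
r.move_linear(pg-.13*t,vel=.2); print(r.current_t(),r.current_tool_pos(),pg-.13*t,r.current_contact_force())
snap("side","s3",(280,60,480,220),4); snap("top","t4",(340,160,540,320),4)
```

```text
13.8583
15.2583 [ 0.37224257 -0.38377939  0.08077618] [ 0.3721857  -0.38353529  0.08005332] [ 1.0049149  -0.29618281 -0.63666986]
```

View pics/s3.png

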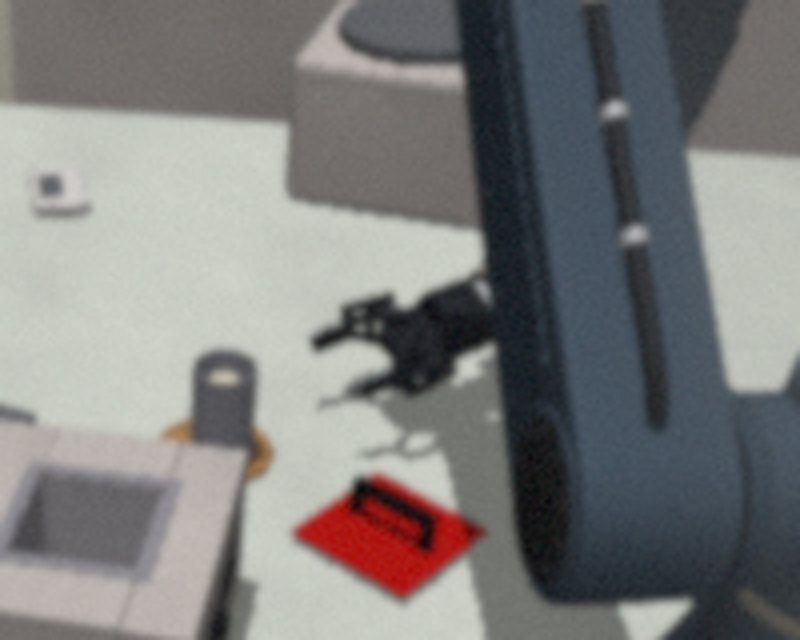

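View pics/t4.png

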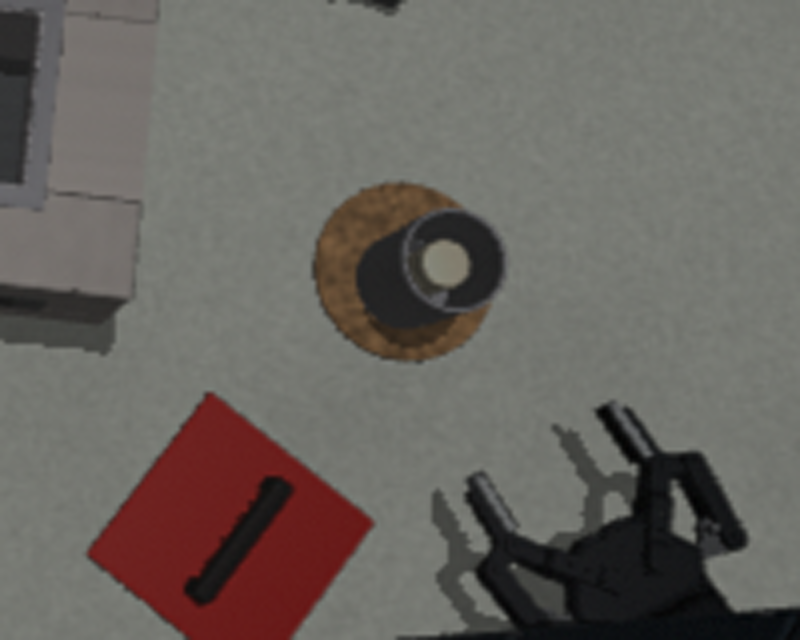

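The gripper points straight at the beaker (450,260 in the top crop), with the jaws straddling its axis and clear of the red plate. Now I'll advance and grip.

Run:
```python
from go import *
r.move_linear(pg,vel=.12); print(r.current_t(),r.current_contact_force())
r.set_gripper(0.0,60); print(r.current_opening(),r.current_contact_force(),r.current_t())
r.move_linear(pg+[0,0,.02],vel=.05); print(r.current_contact_force(),r.current_opening())
snap("side","s4",(280,60,480,220),4); snap("top","t5",(340,160,540,320),4)
```

```text
16.5917 [ 0.1529608  -0.61944367  0.31469125]
0.7235740693381555 [-2.98270175 -2.18761776  4.03707156] 16.9333
[-0.46056411 -0.36273054 -2.71492821] 0.7240711251370676
```

View pics/s4.png

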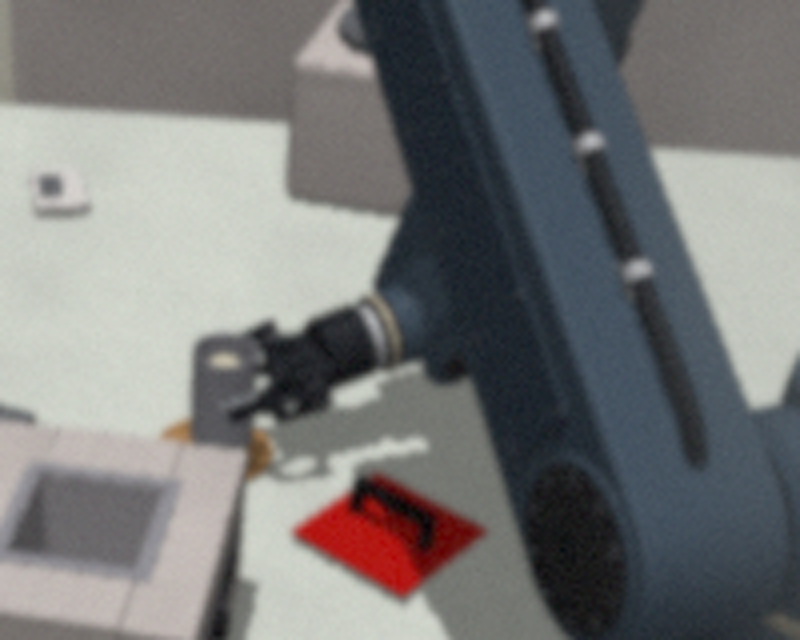

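View pics/t5.png

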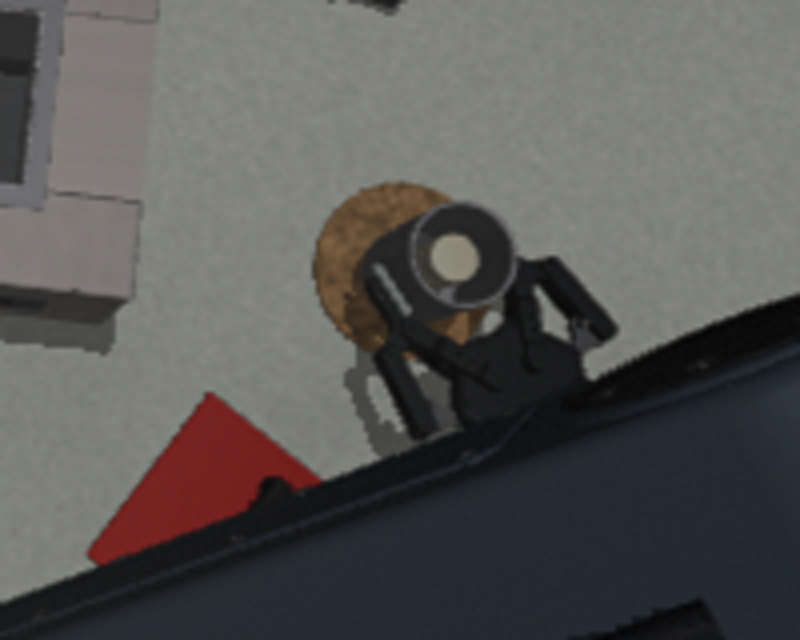

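The beaker is held upright and clear of the mat, with its rim at about (463,255) in the top crop. Next I'll lift it, carry it over the well and stop at 60° tilt.

Run:
```python
from go import *
im=dict(optics.get_image("top")); W=cloud(im); S=W[195:250,430:480]; S=S[(S[...,2]>.118)&(S[...,2]<.132)]
print(cv2.minEnclosingCircle((S[:,:2]*1000).astype(np.float32)), S[:,2].max())
r.move_linear(pg+[0,0,.22],vel=.15); print(r.current_t())
r.set_joints(ik(*pourpose(45,.16))); r.set_joints(ik(*pourpose(60)))
print(r.current_t(),r.current_contact_force(),r.current_opening())
snap("side","s5",(200,80,400,240),4); snap("top","t6",(240,110,440,270),4)
```

```text
((480.7945556640625, -319.99896240234375), 32.26846694946289) 0.12876478313888007
19.1167
20.4417 [-0.24804416  0.55746562 -1.78550164] 0.725847300563793
```

View pics/s5.png

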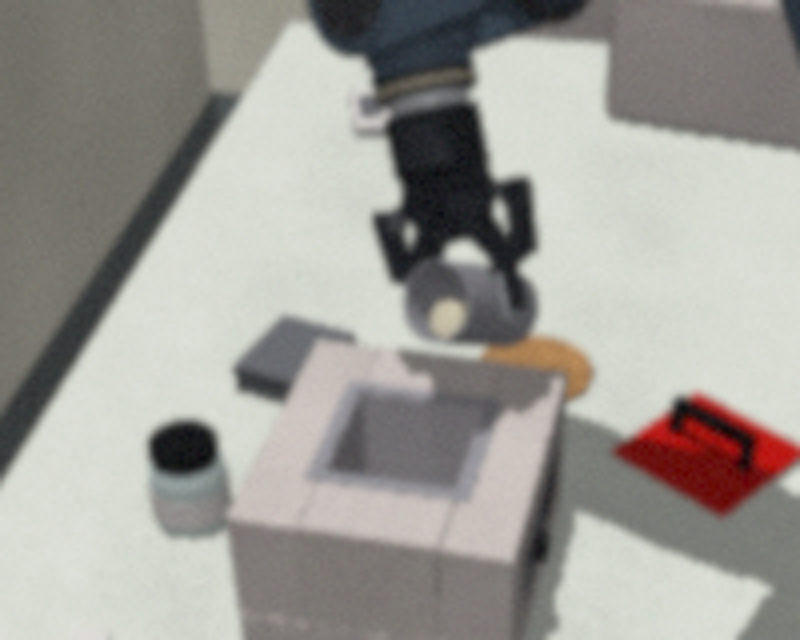

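View pics/t6.png

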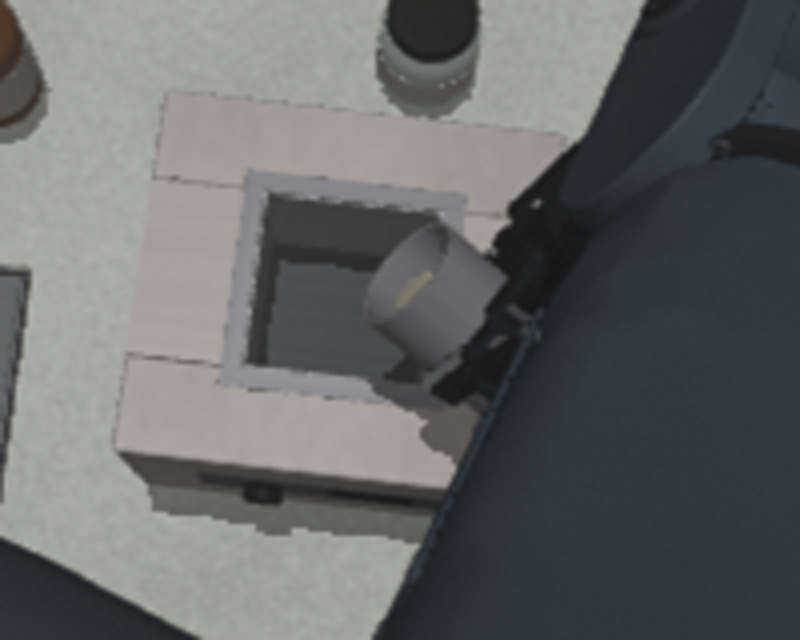

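The mouth (410,290 in the top crop) faces over the well and the plugs are still inside. Now I'll tip further.

Run:
```python
from go import *
for th in (75,90,100,108,114,120):
    r.set_joints(ik(*pourpose(th)))
print(r.current_t(),r.current_contact_force())
for th in (124,128,132):
    r.set_joints(ik(*pourpose(th,.015))); r.sleep(.2)
print(r.current_t(),r.current_contact_force(),r.current_opening())
snap("side","s6",(200,80,400,240),4); snap("top","t7",(240,110,440,270),4)
```

```text
22.1667 [ 0.13777645  0.67141865 -1.77136098]
23.5167 [-0.39403497 -0.69875628 -1.51981868] 0.7241617710479171
```

View pics/s6.png

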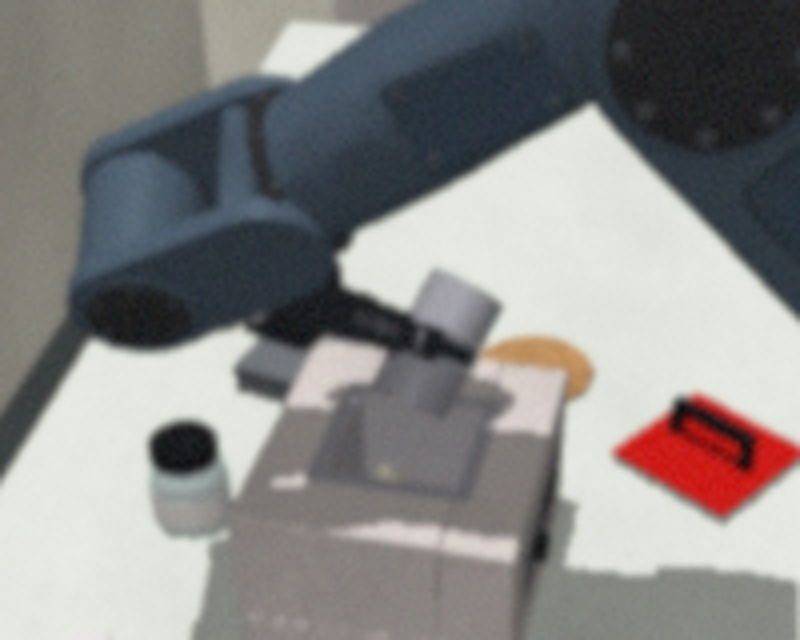

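View pics/t7.png

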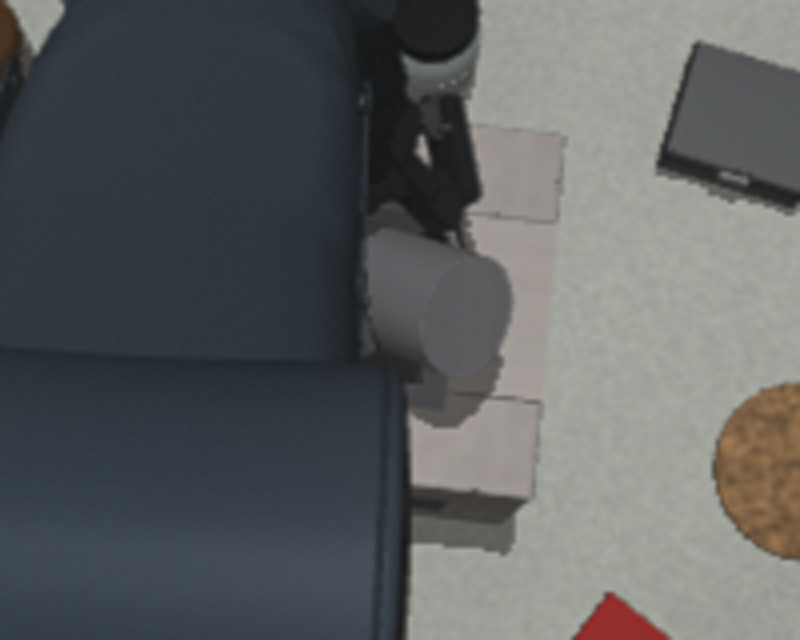

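One plug is visible in the well (385,472 in the side crop). I'll tip a little further with a short wait so any laggards come out, then look inside.

Run:
```python
from go import *
for th in (140,147):
    p,R=pourpose(th,.018); Q=clear(p,R); print(Q[:,2].min(),wc(p,R)); r.set_joints(ik(p,R))
r.sleep(.5); print(r.current_t(),r.current_contact_force())
for th in (120,100,):
    r.set_joints(ik(*pourpose(th,.03)))
r.set_joints(ik(*pourpose(85,.09)))
print(r.current_t(),r.current_contact_force())
snap("side","s7",(200,80,400,240),4); snap("top","t8",(240,110,440,270),4)
```

```text
0.18848941866801644 [0.73758763 0.06555119 0.32494368]
0.18788357246108228 [0.74649064 0.08097165 0.302182  ]
24.6167 [ 0.60636686 -0.23531599 -1.70567995]
25.6 [-0.9161642   0.44801845 -2.64840037]
```

View pics/s7.png

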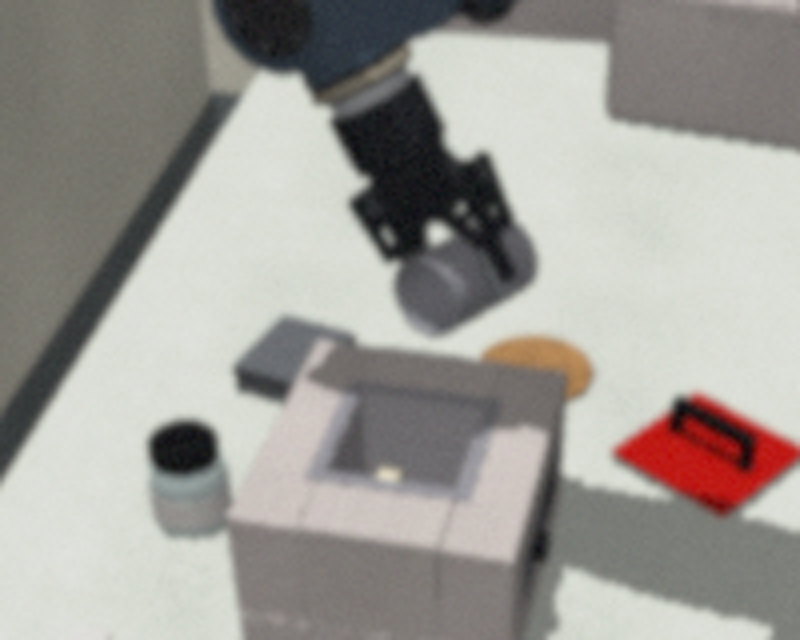

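View pics/t8.png

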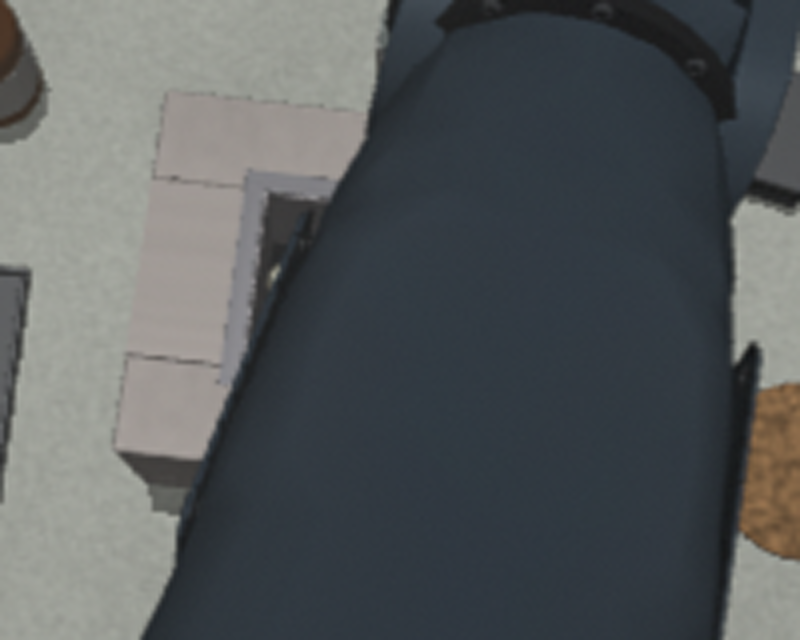

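No plugs show in the beaker mouth. I'll move to the pose that left the well open to the top camera and count the plugs.

Run:
```python
from go import *
r.set_joints(ik(*pourpose(60))); 
print(r.current_t(),r.current_contact_force())
snap("side","s8",(290,130,350,190),10); snap("top","t9",(285,140,375,220),8)
```

```text
26.125 [ 0.55026708  0.3720859  -1.99881458]
```

View pics/t9.png

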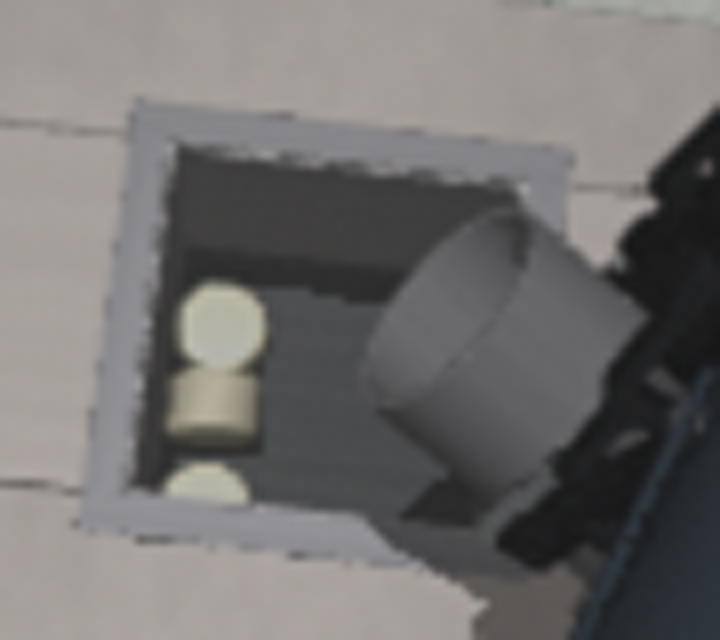

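View pics/s8.png

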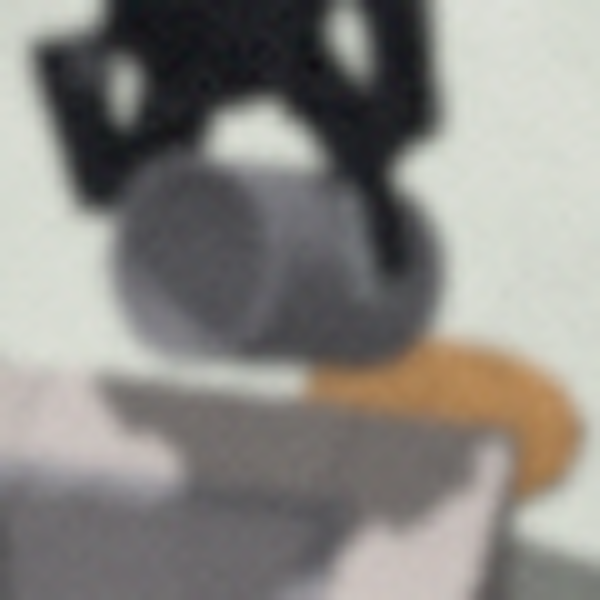

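Three plugs are visible in the well. The fourth may be hidden by the beaker or the near wall, so I'll swing upright above the mat to see both the well and the beaker's inside.

Run:
```python
from go import *
r.set_joints(ik(*pourpose(45,.16))); r.set_joints(ik(pg+[0,0,.22],R0))
print(r.current_t(),r.current_contact_force())
im=snap("top","t10",(285,140,375,220),8); p=im["pixels"][:,:,::-1]
cv2.imwrite("pics/t10b.png",cv2.resize(p[160:260,400:520],None,fx=6,fy=6))
np.savez("t10.npz",**im); snap("side","s9",(260,120,380,220),6)
```

```text
27.55 [ 0.8382744  -0.63180974 -1.73312828]
```

View pics/t10.png

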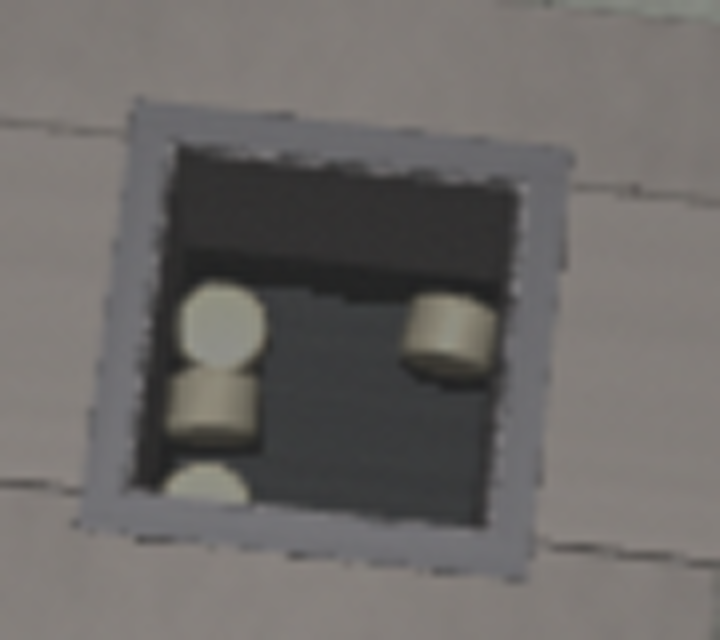

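View pics/t10b.png

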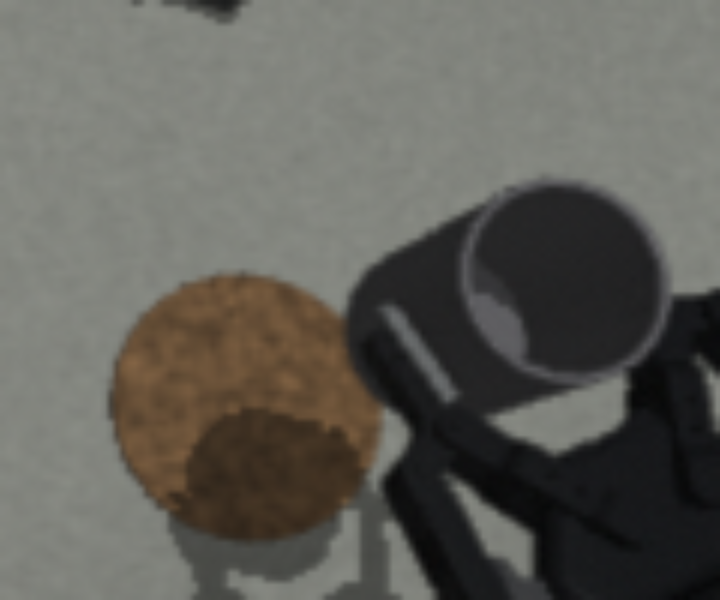

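View pics/s9.png

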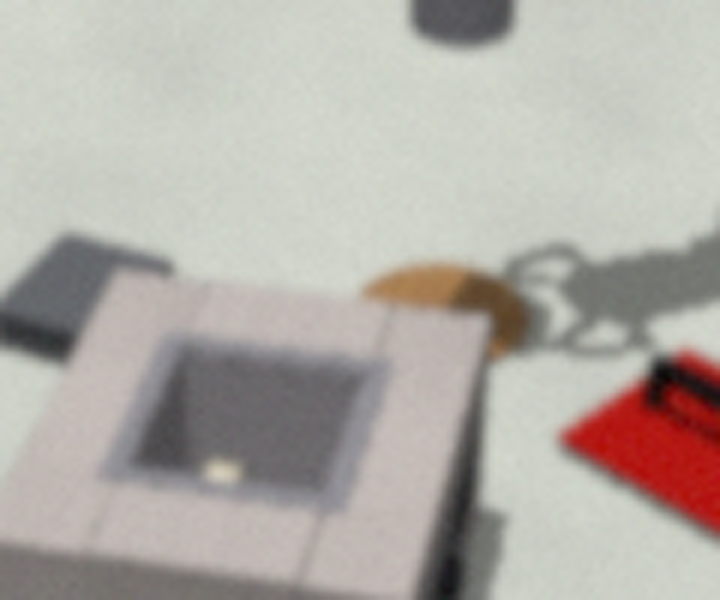

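All four plugs lie in the well, at (220,325), (212,405), (205,485) and (450,335) in the enlarged top crop, and the beaker is empty. Now I'll set it down on the middle of the mat with force-guarded steps.

Run:
```python
from go import *
im=dict(np.load("t10.npz")); m=pw(im,441,227.5,.006); print("mat",m)
sh=np.array([.4853,-.3249,0])-[.4807,-.3205,0]
tg=pg+sh
r.move_linear(tg+[0,0,.15],vel=.15); r.move_linear(tg+[0,0,.012],vel=.12)
r.sleep(.1); f0=np.mean([r.current_contact_force() for _ in range(3)],axis=0); dz=.012
while dz>-.004:
    dz-=.0015; r.move_linear(tg+[0,0,dz],vel=.03); f=np.array(r.current_contact_force())-f0
    if f[2]>2: break
print("touch",dz,f,r.current_t(),r.current_torque())
im=snap("top","t11",(400,160,520,260),6); snap("side","s10",(290,110,390,190),7)
```

```text
mat [ 0.48747281 -0.3235125   0.006     ]
touch 2.168404344971009e-18 [-0.33430188 -0.65992959  4.07950363] 31.6667 [-0.13255822  0.14521508  0.07643265]
```

View pics/t11.png

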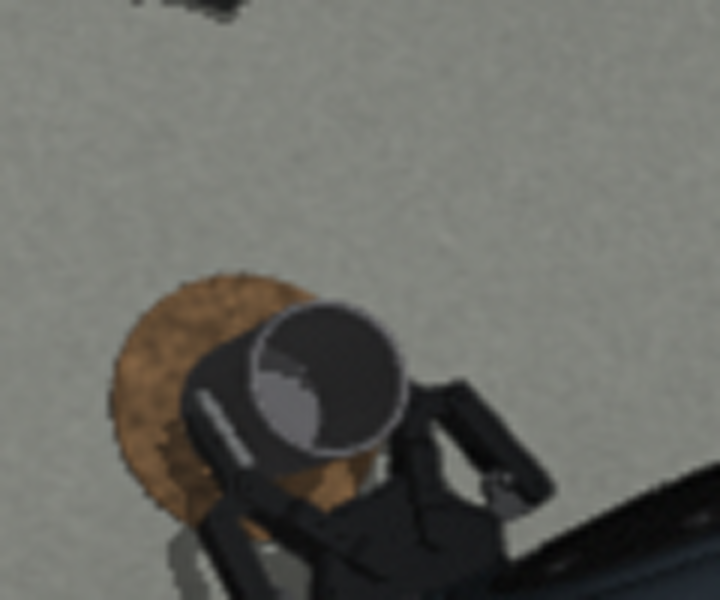

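View pics/s10.png

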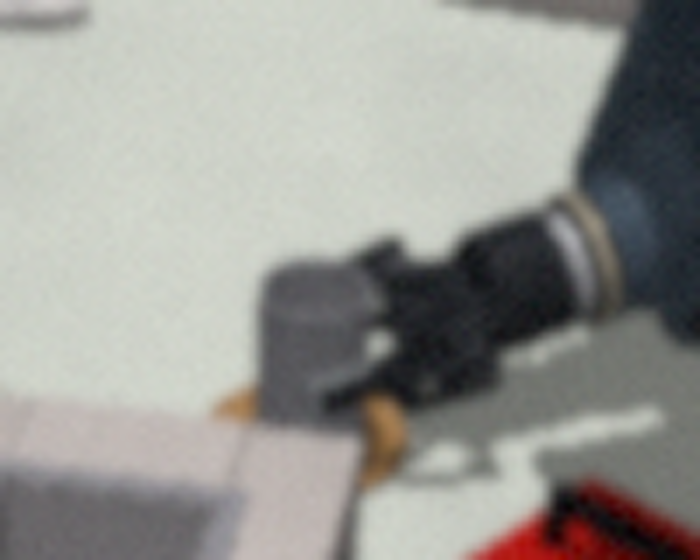

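The beaker stands upright on the mat, and contact came at the expected height. I'll release, back straight out, and check.

Run:
```python
from go import *
r.set_gripper(1.0); r.sleep(.2); print(r.current_opening(),r.current_contact_force())
p=np.array(r.current_tool_pos()); r.move_linear(p-.14*t,vel=.12); r.move_linear(p-.14*t+[0,0,.15],vel=.2)
r.sleep(.3); print(r.current_t(),r.current_contact_force())
im=snap("top","t12"); snap("side","s11")
W=cloud(im); S=W[195:250,430:480]; S=S[(S[...,2]>.095)&(S[...,2]<.108)]
print("rim",cv2.minEnclosingCircle((S[:,:2]*1000).astype(np.float32)),np.median(S[:,2]),S[:,2].min(),S[:,2].max())
W=W[150:270,150:260]
P=W[(W[...,2]>.05)&(W[...,2]<.066)]; print("lidbar",cv2.minAreaRect((P[:,:2]*1000).astype(np.float32)),np.median(P[:,2]))
P=W[(W[...,2]>.0155)&(W[...,2]<.022)]; A=np.c_[P[:,:2],np.ones(len(P))]; print("plate slope",np.linalg.lstsq(A,P[:,2],rcond=None)[0])
```

```text
0.996965419669347 [-0.5845014   0.20876901  0.22481654]
34.85 [ 0.24836606 -0.05584234  0.60547461]
rim ((485.7827453613281, -324.200439453125), 32.27190399169922) 0.10380165782266793 0.09519958094466108 0.1079891183433489
lidbar ((502.123779296875, 301.0353088378906), (90.35968017578125, 14.38765811920166), 86.83142852783203) 0.056226801729799825
plate slope [ 0.0008114  -0.00072356  0.01773221]
```

View pics/t12.png

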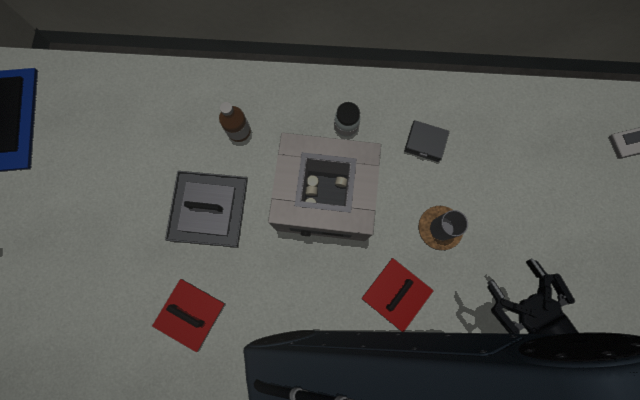

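View pics/s11.png

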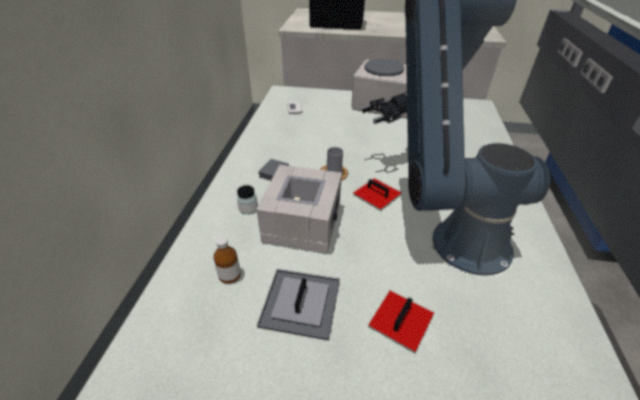

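The pictures show the lid flat in the tray at (204,208), four plugs in the well at about (326,185), and the beaker upright on its mat at (453,224). The bottle, jar, slide box and red plates have not moved, and the arm is clear. Handing in.

```bash
python3 -c "
from cell import r
r.hand_in(); print(r.current_t())"
```

```text
the job is handed in; nothing more can be done
the job is handed in; nothing more can be done
```

I finished the job and handed it in at about 35 s of the 72 s allowed; the system gave no verdict.

I laid the steel lid in the drip tray, tipped the beaker over the well to a commanded 147°, and stood it back on its mat. The lid and beaker both went down in small force-checked steps. At touch-down the force had risen by about 1.5 N for the lid and 4 N for the beaker.

**Last checks, from the camera images:**
- **Lid:** it lies flat to within about 1 mrad, with its handle about 2 mm from the tray's centre and its bar top at 56 mm.
- **Wax plugs:** all four are in the well. One is partly hidden by the near edge in the top view.
- **Beaker:** it looked empty in the top view before I set it down. It is upright, about 1 mm from my first estimate of the mat's centre.
- **Bystanders and robot:** the bottle, slide box, jar and red look-alikes look unmoved in the images. The gripper was open and clear of everything.

**What failed or disagreed:**
- A second estimate of the mat's centre differed from the first by about 2.5 mm, well inside the 30 mm allowed.
- The lid's first contact came about 5 mm higher than I calculated. The plate height afterwards was right, so it was set down properly.
- While I was planning the pour, one script stopped with an error after many reachability queries. Nothing moved.

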